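# Index the round solar cell to the lamp and expose it

### The arm

A 7-joint arm with a two-finger parallel gripper is mounted at the origin on the work surface. World frame = base frame: x ahead of the robot, y to its left, z up, the work surface at z = 0. Lengths are in m, angles in rad, forces in N, time in s.
With the tool pointing down it reaches from about 0.4 to 0.85 m from the base axis. Payload 10.4 kg.
Tool frame: the origin (TCP) lies at the very end of the fingers, on their centre line; the grasp point (between the pads) lies 19 mm behind it; z points along the fingers, y is the line along which they close (so a half turn about z gives the same grasp; the last joint's range is limited). The gripper opens to 87 mm and grips with 3 to 60 N. Pads are 19 mm wide; open, the fingers measure 117 mm over their backs; the gripper's body (75 mm by 190 mm) begins 51 mm behind the grasp point.
Start: joints at [-1.294, 0.332, -0.065, 1.46, 0.022, 1.35, -0.088], TCP at [0.185, 0.597, 0.223] pointing down, gripper open.
Joint ranges: [-2.6, 2.6], [-0.5, 2.12], [-1.47, 1.34], [0.16, 2.42], [-1.27, 4.41], [0.06, 2.06], [-2.6, 2.6]. Speed limits (rad/s): [2.22, 2.22, 2.79, 2.79, 3.14, 3.14, 3.14].

### API

Orientations are given as a unit quaternion [x, y, z, w].
In Python, from bench import r gives the robot as it stands.
- The arm moves only by the shell command python3 -m crank 'ROWS' [FORCE]. ROWS is JSON, a list that holds one entry, the list of rows, each a list of 5 numbers: the shift along the tool's x, y, z in mm, then the turn about the tool's z in degrees, then the opening, from -1 (shut) to 1 (fully open). A call has 1 to 20 rows; each row is the pose to reach, as a shift and turn from the pose commanded when the call began, along the tool's axes at that moment; what a row does not reach only later rows make up. A row lasts 1/10 s, in which the tool goes at most 50 mm and 8.59 degrees, less where a joint would pass 70% of its speed; a pose out of reach is approached as far as the arm can. A call with a gripper value outside its range is refused whole. The fingers move at their own pace and stop on an object; FORCE is the grip in N (left out, the last holds). Time passes only in rows, so rows that repeat a pose let the fingers close. It gives the time, the measured TCP pose, the force, the opening and the grip force at its end, in the units of the state.
- r.read_state(): the state, without advancing time (a new reading comes with each control period).
- r.camera(name): name is "side" or "top" or "wrist"; returns a dict with "image" (480x640x3 uint8, red, green, blue), "vfov" (degrees; the focal length in pixels is half the picture's height over the tangent of half this angle, whatever the lens; pixels are square), "cx", "cy" (the principal point, pixels), "eye" and "attitude" of the camera in the world. Camera axes: x right, y down, z forward; pixel columns grow to the right and rows downward; lengths in m; the calibration is good to about 2 mm. A picture is of the moment at which its call begins. There is no depth.
- r.close_job(): hands the job in; it is judged then, once.
The state is a dict: "time": time; "joint_positions": joint angles; "joint_vel": joint speeds; "joint_torque": joint torques, N m; "ee_pos": TCP position; "eef_rot": TCP orientation; "ft_force": force on the tool from outside, world axes, zero at the start; "torque": the same for the moment, N m; "width": finger opening in m; "grip_force": force on a finger pad.
Only numpy, scipy, OpenCV 4.12 (cv2) and the standard library are available. Lean on these libraries where they do the work, as an engineer would, in place of code of your own. Each camera call takes 0.05 s, during which the arm holds its last target. There are 200 camera calls.

### The job

Turn the tester's handwheel, two full turns for each nest, until the round solar cell has come to the measuring place in front of the lamp and the crank is back at its pointer. Then draw the lamp's shutter all the way to its stop and let it go, so that it snaps shut by itself. Keep the shutter closed until the cell is in place, touch neither the turntable nor the pieces on it, and leave the other things where they lie.

Things in the scene. Friction and masses are not known exactly. Their poses are not given: they have to be found in the camera images.
- tester: The fixed cell tester: a grey base plate 300 x 620 x 20 mm. Origin at the underside centre, on the turntable's axis. Its own x points away from the robot at yaw 0, y to the robot's left. Along its y stand the handwheel (at -225 mm), the turntable (0) and the yellow lamp behind its shutter (at +170 mm and beyond).
- turntable: Aluminium disc 240 mm across, its top 67 mm above the work surface, turning about the vertical axis at its centre; origin on that axis, z up. Its top carries four square nests (66 mm inside, walls 4 mm high) 90 degrees apart, centres 72 mm from the axis. It is geared to the handwheel 8:1, same sense: two full turns of the wheel move it one nest (90 degrees). It turns up to 210 degrees either way from its starting place, and stays where it is left.
- station (a point): The measuring place in front of the lamp: a point fixed to the tester, at tester (0, +72, 67) mm, level with the top of the turntable, marked by a steel upright just outside the disc. At the start a nest stands exactly here, holding the reference cell.
- wheel_axis (a point): Centre of the handwheel on its vertical axis, 75 mm above the work surface at tester (-30, -225). The steel wheel measures 130 mm over its rim, its rim 14 mm thick.
- handwheel (a joint): Turn of the handwheel in rad, 0 at the start, growing anticlockwise seen from above. Clockwise turns the turntable clockwise. At 0 and every full turn the crank grip stands beside the steel index pointer on the base, on the tester's -x side of the wheel. The wheel stays where it is left; it takes about 2 N at the grip.
- crank_grip: Black upright round grip on the handwheel, 22 mm across and 55 mm tall, 50 mm from the wheel's axis; it spins freely on its own pin, so it can be held without turning the wrist. Origin at its lower end, 89 mm above the work surface (top at 144 mm).
- shutter (a joint): Travel of the lamp's spring shutter in m: 0 closed (covering the lamp), growing as it is drawn along the tester's -x, towards the robot, to the end stop at 0.070. The spring pulls back with about 4 N closed and 8 N at the end, and snaps it shut when let go.
- shutter_grip (a point): Black square upright post on top of the dark steel shutter blade, 18 x 18 mm and 50 mm tall, sides along the tester's x and y. The point lies on its axis, at its lower end, 144 mm above the work surface (top at 194 mm), at tester (+30, +168) mm when closed. The blade below is 104 mm tall and the lamp behind it (tester +y) reaches 155 mm above the work surface.
- round_cell: The round solar cell, the only round piece on the turntable: a disc 62 mm across and 6 mm thick, dark face with three thin bars, lying loose in a nest. Origin at its underside centre.
- square_cell: Square solar cell 60 x 60 x 6 mm, in another nest. Origin at its underside centre.
- blank_cover: Steel cover plate 60 x 60 x 6 mm with a knob (22 mm high in all), in another nest. Origin at its underside centre.
- reference_cell: Black reference cell, 58 x 58 x 18 mm, with a small window; in the nest at the station at the start. Origin at its underside centre.
- multimeter: Bystander: yellow and black multimeter, 170 x 85 x 41 mm, lying to the left of the base, past the lamp. Origin underside centre.
- screwdriver: Bystander: screwdriver 170 mm long, lying on the base plate along its far edge, beyond the turntable. Origin underside centre.
- clip: Bystander: black test clip about 116 mm long, 16 mm thick, lying on the base plate just beyond the handwheel. Origin near its middle.
- solvent: Bystander: bottle 60 mm across, 130 mm tall, beyond the base. Origin underside centre.
- dish: Bystander: glass dish 100 mm across, 22 mm high, to the right of the base, past the handwheel. Origin underside centre.

How it is judged:
On the way, in this order (a step that is already met when the one before it is completed fails the run):
1. the round cell is indexed to the station and stands still, the crank at its pointer, the shutter closed (horizontal distance between round_cell and station below 0.008 m and (value of joint handwheel between -25.6328 and -24.6328 rad or value of joint handwheel between -13.0664 and -12.0664 rad or value of joint handwheel between 12.0664 and 13.0664 rad or value of joint handwheel between 24.6328 and 25.6328 rad) and linear speed of round_cell below 0.01 m/s and value of joint shutter below 0.005 m), for 0.3 s.
2. the shutter is drawn to its end stop with the cell in place (horizontal distance between round_cell and station below 0.008 m and value of joint shutter above 0.065 m), for 0.05 s.
3. the shutter is let go and snaps back on its spring (velocity of joint shutter below -0.15 m/s and contact force between the fingers and anything else below 0.2 N), for 0.01 s.
At the end, for the whole second after the job is handed in: The round cell lies flat in its nest, at rest, its centre within 8 mm (horizontally) of the station; the crank stands at its pointer (within 0.5 rad) after a whole number of nests; the shutter is closed (within 4 mm); all four pieces lie flat in their nests (horizontal distance between round_cell and station below 0.008 m and (value of joint handwheel between -25.6328 and -24.6328 rad or value of joint handwheel between -13.0664 and -12.0664 rad or value of joint handwheel between 12.0664 and 13.0664 rad or value of joint handwheel between 24.6328 and 25.6328 rad) and linear speed of round_cell below 0.01 m/s and value of joint shutter below 0.004 m and angle between each of round_cell, square_cell, blank_cover, reference_cell's own z axis and vertical below 0.1 rad and z of each of round_cell, square_cell, blank_cover, reference_cell in the frame of turntable below 0.017 m and horizontal distance between each of round_cell, square_cell, blank_cover, reference_cell and turntable below 0.085 m); the robot touches nothing.
It fails at once if the shutter is opened more than 15 mm while the round cell is over 12 mm off the station (value of joint shutter above 0.015 m and horizontal distance between round_cell and station above 0.012 m).
It fails at once if the robot touches the turntable or a piece on it (over 1 N) (contact force between any of the fingers, the arm and round_cell above 1 N or contact force between any of the fingers, the arm and square_cell above 1 N or contact force between any of the fingers, the arm and blank_cover above 1 N or contact force between any of the fingers, the arm and reference_cell above 1 N or contact force between any of the fingers, the arm and turntable above 1 N).
It fails at once if a bystander is moved by more than 20 mm (distance of any of multimeter, screwdriver, clip, solvent, dish from where it was at the start of the episode above 0.02 m).
It also fails if it takes over 72 s, if anything falls off the work surface, if the arm or the gripper's body presses on something with over 40 N, if the wrist force passes 120 N, or if a joint passes its speed limit or range.

## Working session

There is one attempt and no reset: what is moved stays moved. The work goes in short steps, Python scripts to look and compute and a shell command to move; the robot and the scene stay as the last step left them, time stands still between calls to the robot, and variables do not carry over. Pictures are saved under pics/ and viewed, at most 10 in all, crops included, and the job is handed in when it is done.

```bash
ls; mkdir -p pics; python3 - <<'E'
from bench import r
import cv2
s=r.read_state();print(s)
for n in("top","side"):
    c=r.camera(n);cv2.imwrite(f"pics/{n}0.png",c["image"][:,:,::-1]);print(n,{k:v for k,v in c.items() if k!="image"})
E
```

```text
pics
{'time': 0.0, 'joint_positions': array([-1.29356461,  0.3328974 , -0.06470071,  1.46094484,  0.02160926,
        1.34987326, -0.08849912]), 'joint_vel': array([-0.00042067, -0.00038722,  0.00084475,  0.0008603 , -0.00079404,
        0.0018156 ,  0.00060806]), 'joint_torque': array([-1.01361138e-04, -6.23279500e+01,  2.43035116e-02, -3.89862835e+01,
       -6.14277553e-02,  4.02714859e-02,  1.65510774e-04]), 'ee_pos': array([0.18449475, 0.59674963, 0.22173631]), 'eef_rot': array([ 1.49342714e-01,  9.88785237e-01, -7.10044816e-04, -7.00515984e-05]), 'ft_force': array([ 0.13204906, -0.52921615, -0.44418723]), 'torque': array([0.04196028, 0.00669563, 0.02379051]), 'grip_force': 0.0, 'width': 0.08694367369222382}
top {'vfov': 56.04900795181485, 'cx': 330.516303579652, 'cy': 236.93062695862173, 'eye': array([0.41200618, 0.02791839, 1.26248889]), 'attitude': array([ 0.71385983, -0.69589618,  0.05326332, -0.05740794])}
side {'vfov': 53.57220142337889, 'cx': 312.6790559080854, 'cy': 241.3693091658346, 'eye': array([ 0.24109546, -0.83092952,  0.88821384]), 'attitude': array([ 0.88935081, -0.17826442,  0.08457535, -0.41246085])}
```

View pics/top0.png

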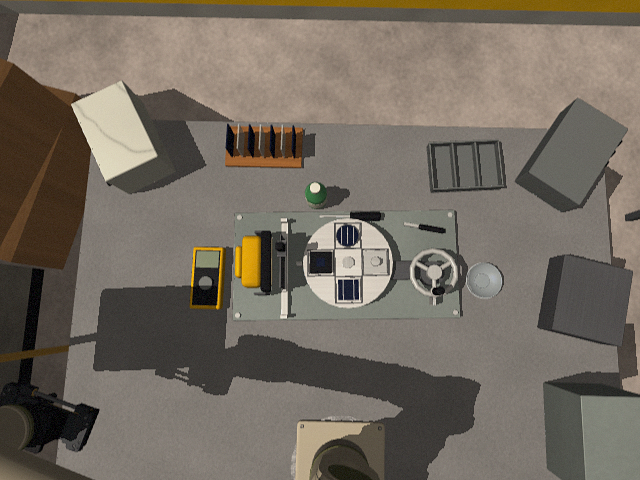

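View pics/side0.png

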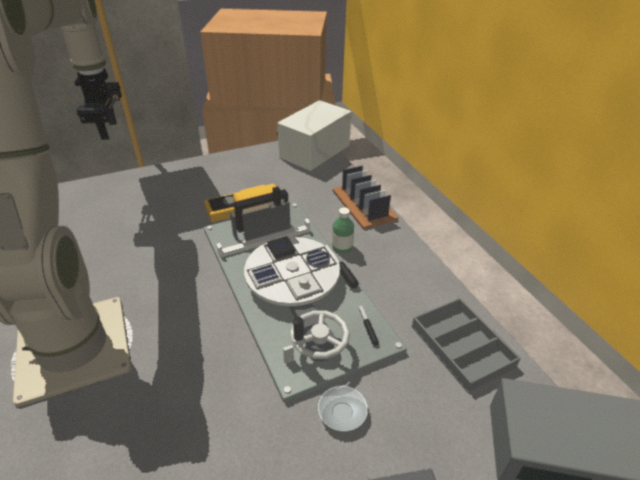

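The top view shows the tester with its +y pointing left. The reference cell is at (320,262), the cell at (347,235) looks round, the wheel is at about (434,272), the grip at (438,291) and the shutter post at (280,246). I'll zoom in to check.

```bash
cat > h.py <<'E'
import numpy as np
from scipy.spatial.transform import Rotation as R
def ray(c,u,v):
    f=240/np.tan(np.radians(c["vfov"]/2))
    return R.from_quat(c["attitude"]).apply([(u-c["cx"])/f,(v-c["cy"])/f,1])
def at(c,u,v,z):
    d=ray(c,u,v);return c["eye"]+d*(z-c["eye"][2])/d[2]
def proj(c,p):
    f=240/np.tan(np.radians(c["vfov"]/2))
    q=R.from_quat(c["attitude"]).inv().apply(np.array(p)-c["eye"]);return q[...,:2]/q[...,2:]*f+[c["cx"],c["cy"]]
E
python3 - <<'E'
import cv2
im=cv2.imread("pics/top0.png")[200:330,225:475]
cv2.imwrite("pics/crop1.png",cv2.resize(im,None,fx=3.2,fy=3.2,interpolation=cv2.INTER_CUBIC))
E
```

```text
(no output)
```

View pics/crop1.png

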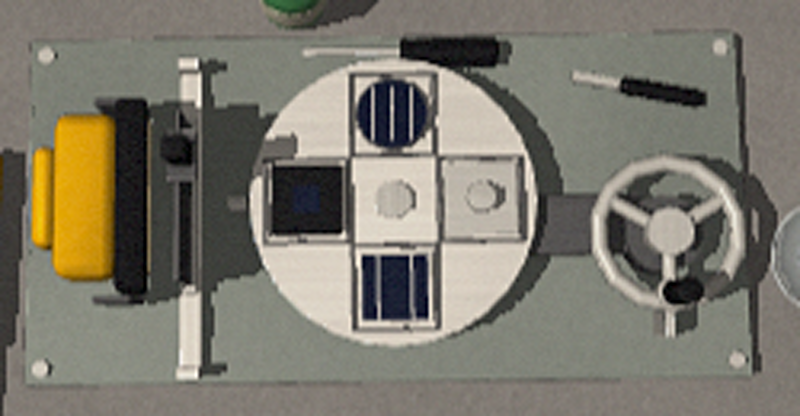

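The piece on the far side (+x) at (347,235) is the round one, and the station is on the left (+y). So the wheel has to turn two turns anticlockwise. Next I'll fit the tester pose.

```bash
python3 - <<'E'
from bench import r
from h import *
from scipy.optimize import least_squares
c=r.camera("top"); 
cr=np.array([(30,38),(740,33),(756,373),(22,385),(671,230),(393,202),(391,113),(308,201),(396,288),(484,199)])
uv=cr/3.2+[225,200]-.34
P=np.array([(150,310,20),(150,-310,20),(-150,-310,20),(-150,310,20),(-30,-225,78),(0,0,67),(72,0,73),(0,72,80),(-72,0,73),(0,-72,73)])/1e3
def T(p,X):return R.from_euler('z',p[2]).apply(X)+[p[0],p[1],0]
s=least_squares(lambda p:(proj(c,T(p,P))-uv).ravel(),[.55,0,0],loss='soft_l1')
print(s.x,np.round(s.fun.reshape(-1,2),1))
st=r.read_state();Rt=R.from_quat(st["eef_rot"]);print(Rt.as_matrix().round(3))
for n,q in dict(grip=(-80,-225,89),axis=(-30,-225,75),post=(30,168,144),gtop=(-80,-225,144),ptop=(30,168,194)).items():
    w=T(s.x,np.array(q)/1e3);print(n,w,proj(c,w),"crop",(proj(c,w)-[225,200])*3.2,"tool shift mm",Rt.inv().apply(w-st["ee_pos"])*1e3)
E
```

```text
[ 0.53402238 -0.00911249  0.03709454] [[ 1.8  0.5]
 [ 0.1 -0.6]
 [ 1.2  1.5]
 [ 1.9  0.3]
 [-0.9  0.6]
 [-0.1 -0.7]
 [ 0.1  0.1]
 [-0.8 -0.5]
 [-0.5 -0.4]
 [-1.3 -0.3]]
[[-0.955  0.295 -0.   ]
 [ 0.295  0.955 -0.001]
 [-0.    -0.001 -1.   ]]
grip [ 0.46242177 -0.23692459  0.089     ] [435.25238796 291.11406938] crop [672.80764147 291.56502201] tool shift mm [-511.75966627 -714.34915004  133.75046025]
axis [ 0.51238737 -0.23507029  0.075     ] [433.14829536 272.1894785 ] crop [666.07454516 231.00633121] tool shift mm [-558.94779476 -697.80529095  147.73549709]
post [0.55777129 0.15988452 0.144     ] [281.03116247 247.86844252] crop [179.29971991 153.17901607] tool shift mm [-485.66452053 -307.14066542   78.30414914]
gtop [ 0.46242177 -0.23692459  0.144     ] [440.28970125 290.27882207] crop [688.92704399 288.89223062] tool shift mm [-511.76326805 -714.40919619   78.75049315]
ptop [0.55777129 0.15988452 0.194     ] [278.68596237 245.10790932] crop [171.79507958 144.34530983] tool shift mm [-485.66779488 -307.19525282   28.30417904]
```

```bash
python3 -m crank '[[[-50,-36,-28,-8,1],[-100,-72,-28,-16,1],[-150,-108,-28,-19.3,1],[-200,-143,-28,-19.3,1],[-250,-179,-28,-19.3,1],[-300,-215,-28,-19.3,1],[-355,-253,-28,-19.3,1],[-355,-253,-28,-19.3,1],[-355,-253,-28,-19.3,1],[-473,-531,-28,-19.3,1],[-473,-531,-28,-19.3,1],[-473,-531,-28,-19.3,1],[-473,-531,-28,-19.3,1],[-473,-531,-28,-19.3,1],[-473,-531,-28,-19.3,1],[-512,-714,-28,-19.3,1],[-512,-714,-28,-19.3,1],[-512,-714,-28,-19.3,1],[-512,-714,-28,-19.3,1],[-512,-714,-28,-19.3,1]]]'; python3 - <<'E'
from bench import r
import cv2
from h import *
print(r.read_state()["ee_pos"],R.from_quat(r.read_state()["eef_rot"]).as_matrix().round(3))
c=r.camera("wrist");cv2.imwrite("pics/w1.png",c["image"][:,:,::-1]);print({k:v for k,v in c.items() if k!="image"})
print(proj(c,[[.462,-.237,.144],[.512,-.235,.08]]))
E
```

```text
time: 2.15
ee_pos: [0.4608, -0.2421, 0.2507]
eef_rot: [-0.014, 1.0, -0.001, -0.0]
ft_force: [-0.2, 0.8, -0.4]
width: 0.0873
grip_force: 0.0
[ 0.46080699 -0.24209023  0.25066382] [[-1.    -0.029 -0.   ]
 [-0.029  1.    -0.002]
 [ 0.    -0.002 -1.   ]]
{'vfov': 67.5471738551242, 'cx': 322.38994280910117, 'cy': 234.46538559179743, 'eye': array([ 0.39227151, -0.24372612,  0.41213098]), 'attitude': array([0.69138967, 0.71115848, 0.09082428, 0.08935819])}
[[329.09296851 234.27601864]
 [328.38190779 267.21413474]]
```

View pics/w1.png

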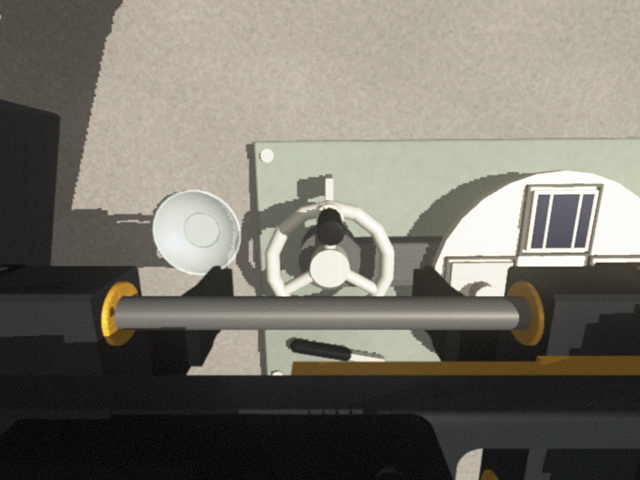

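The wrist view shows the grip top at (331,232) and the hub at (329,267), both within 2 px of the prediction. I'll lower the gripper and close on the grip.

```bash
python3 -m crank '[[[0,0,40,0,1],[0,0,80,0,1],[0,0,120,0,1],[0,0,149,0,1],[0,0,149,0,1],[0,0,149,0,0],[0,0,149,0,-0.3],[0,0,149,0,-1],[0,0,149,0,-1],[0,0,149,0,-1],[0,0,149,0,-1]]]' 20
```

```text
time: 3.3
ee_pos: [0.463, -0.2362, 0.1018]
eef_rot: [-0.019, 1.0, 0.0, 0.0]
ft_force: [0.1, 0.9, 0.1]
width: 0.047
grip_force: 0.0
```

```bash
python3 -m crank '[[[0,0,0,0,-1],[0,0,0,0,-1],[0,0,0,0,-1],[0,0,0,0,-1],[0,0,0,0,-1],[0,0,0,0,-1]]]' 20
```

```text
time: 3.9
ee_pos: [0.4628, -0.2362, 0.1015]
eef_rot: [-0.019, 1.0, 0.0, -0.0]
ft_force: [-0.2, -0.1, -0.1]
width: 0.0217
grip_force: 20.0
```

```bash
python3 -m crank '[[[-2.4,-15.5,0,0,-1],[-9.5,-29.4,0,0,-1],[-20.6,-40.5,0,0,-1],[-34.5,-47.6,0,0,-1],[-50,-50,0,0,-1],[-65.5,-47.6,0,0,-1],[-79.4,-40.5,0,0,-1],[-90.5,-29.4,0,0,-1],[-97.6,-15.5,0,0,-1],[-100,0,0,0,-1]]]'
```

```text
time: 4.9
ee_pos: [0.563, -0.2324, 0.1015]
eef_rot: [-0.018, 1.0, -0.001, -0.0]
ft_force: [-7.4, -2.8, 5.3]
width: 0.0214
grip_force: 20.0
```

```bash
python3 -m crank '[[[2.4,15.5,0,0,-1],[9.5,29.4,0,0,-1],[20.6,40.5,0,0,-1],[34.5,47.6,0,0,-1],[50,50,0,0,-1],[65.5,47.6,0,0,-1],[79.4,40.5,0,0,-1],[90.5,29.4,0,0,-1],[97.6,15.5,0,0,-1],[100,0,0,0,-1],[97.6,-15.5,0,0,-1],[90.5,-29.4,0,0,-1],[79.4,-40.5,0,0,-1],[65.5,-47.6,0,0,-1],[50,-50,0,0,-1],[34.5,-47.6,0,0,-1],[20.6,-40.5,0,0,-1],[9.5,-29.4,0,0,-1],[2.4,-15.5,0,0,-1],[0,0,0,0,-1]]]'
python3 -m crank '[[[2.4,15.5,0,0,-1],[9.5,29.4,0,0,-1],[20.6,40.5,0,0,-1],[34.5,47.6,0,0,-1],[50,50,0,0,-1],[65.5,47.6,0,0,-1],[79.4,40.5,0,0,-1],[90.5,29.4,0,0,-1],[97.6,15.5,0,0,-1],[100,0,0,0,-1],[100,0,0,0,-1],[100,0,0,0,-1],[100,0,0,0,-1],[100,0,0,0,-1]]]'
python3 - <<'E'
from bench import r
import cv2
c=r.camera("top");cv2.imwrite("pics/t2.png",cv2.resize(c["image"][200:330,225:475,::-1],None,fx=3.2,fy=3.2,interpolation=cv2.INTER_CUBIC))
E
```

```text
time: 6.9
ee_pos: [0.563, -0.2313, 0.1015]
eef_rot: [-0.019, 1.0, -0.0, -0.0]
ft_force: [-8.2, -3.3, 6.5]
width: 0.0211
grip_force: 20.0
time: 8.3
ee_pos: [0.4629, -0.2356, 0.1015]
eef_rot: [-0.019, 1.0, 0.0, -0.0]
ft_force: [-0.8, -1.1, 1.5]
width: 0.0213
grip_force: 20.0
```

View pics/t2.png

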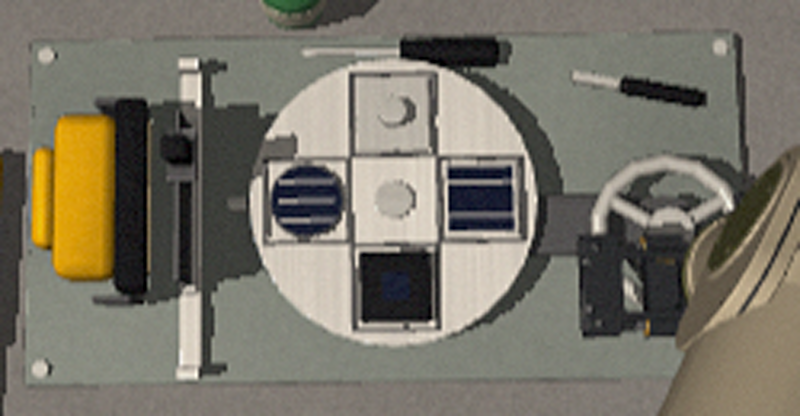

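The round cell is now in the station nest at crop (308,201) and the crank is back at its pointer. I'll let go, lift and move above the shutter post.

```bash
python3 -m crank '[[[0,0,0,0,0.2],[0,0,0,0,0.2],[0,0,0,0,0.2],[0,0,0,0,0.2],[0,0,0,0,0.2],[0,0,-30,0,0.2],[0,0,-70,0,0.2],[0,0,-110,0,0.2],[0,0,-150,0,0.2],[-15,48,-150,0,0.2],[-30,96,-150,0,0.2],[-45,144,-150,0,0.2],[-60,192,-150,0,0.2],[-75,240,-150,0,0.2],[-88,288,-150,0,0.2],[-98,336,-150,0,0.2],[-106,370,-150,0,0.2],[-110,393,-150,0,0.2],[-110,393,-150,0,0.2],[-110,393,-150,0,0.2]]]'; python3 - <<'E'
from bench import r
import cv2
from h import *
print(r.read_state()["ee_pos"],R.from_quat(r.read_state()["eef_rot"]).as_matrix().round(3))
c=r.camera("wrist");cv2.imwrite("pics/w2.png",c["image"][:,:,::-1])
print(proj(c,[[.5578,.1599,.194],[.5578,.1599,.144],r.read_state()["ee_pos"]]))
E
```

```text
time: 10.35
ee_pos: [0.5582, 0.1605, 0.2512]
eef_rot: [-0.019, 1.0, -0.0, -0.0]
ft_force: [0.1, -0.4, 0.2]
width: 0.0524
grip_force: 0.0
[0.5581645  0.16047777 0.25124725] [[-0.999 -0.038 -0.   ]
 [-0.038  0.999 -0.001]
 [ 0.    -0.001 -1.   ]]
[[321.5279021  251.19102688]
 [321.68876243 231.92247189]
 [320.37000775 287.60554749]]
```

View pics/w2.png

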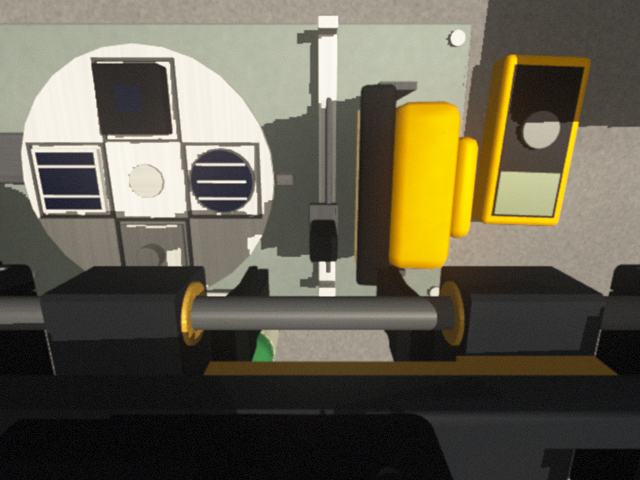

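The post top is at about (323,250), which matches the prediction. I'll descend and grip it.

```bash
python3 -m crank '[[[0,0,30,0,0.2],[0,0,60,0,0.2],[0,0,85,0,0.2],[0,0,89,0,0.2],[0,0,89,0,-0.3],[0,0,89,0,-1],[0,0,89,0,-1],[0,0,89,0,-1],[0,0,89,0,-1],[0,0,89,0,-1],[0,0,89,0,-1],[0,0,89,0,-1],[0,0,89,0,-1],[0,0,89,0,-1]]]' 45
```

```text
time: 11.8
ee_pos: [0.5585, 0.1609, 0.163]
eef_rot: [-0.019, 1.0, 0.0, 0.0]
ft_force: [-0.4, 1.0, 6.1]
width: 0.0177
grip_force: 45.0
```

```bash
python3 -m crank '[[[10,0,0,0,-1],[20,0,0,0,-1],[30,0,0,0,-1],[40,0,0,0,-1],[50,0,0,0,-1],[60,0,0,0,-1],[66,0,0,0,-1],[70,0,0,0,-1],[72,0,0,0,-1],[72,0,0,0,-1],[72,0,0,0,-1]]]'
```

```text
time: 12.9
ee_pos: [0.4884, 0.1583, 0.163]
eef_rot: [-0.018, 1.0, 0.001, 0.003]
ft_force: [10.8, 2.9, -2.8]
width: 0.0178
grip_force: 45.0
```

```bash
python3 -m crank '[[[2,0,0,0,-1],[2,0,0,0,-1],[2,0,0,0,-1]]]'; python3 - <<'E'
from bench import r
import cv2
c=r.camera("side");cv2.imwrite("pics/s2.png",cv2.resize(c["image"][130:310,170:370,::-1],None,fx=3,fy=3,interpolation=cv2.INTER_CUBIC))
E
```

```text
time: 13.2
ee_pos: [0.4882, 0.1583, 0.1631]
eef_rot: [-0.018, 1.0, 0.001, 0.005]
ft_force: [22.3, 5.4, -12.6]
width: 0.0176
grip_force: 45.0
```

View pics/s2.png

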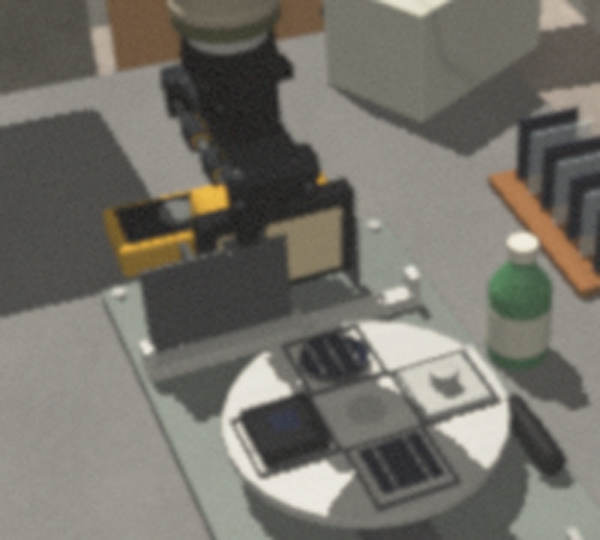

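The shutter is at its stop: the force rose to 22 N with no further motion, and the side view shows the blade fully drawn at about (215,290), with the lamp exposed and the cell at (335,355). I'll ease off slightly and snap the fingers open.

```bash
python3 -m crank '[[[-2,0,0,0,-1],[-3,0,0,0,-1],[-3,0,0,0,1],[-3,0,0,0,1],[-3,0,0,0,1],[-3,0,0,0,1],[-3,0,0,0,1],[-3,0,0,0,1],[-3,0,0,0,1],[-3,0,0,0,1],[-3,0,-30,0,1],[-3,0,-70,0,1],[-3,0,-110,0,1],[-3,0,-110,0,1],[-3,0,-110,0,1]]]'; python3 - <<'E'
from bench import r
import cv2,numpy as np
c=r.camera("side");a=c["image"][130:310,170:370,::-1]
d=r.camera("top")["image"][200:330,225:475,::-1]
cv2.imwrite("pics/s3.png",np.hstack([cv2.resize(a,(400,360)),cv2.resize(d,(400,360))]))
E
```

```text
time: 14.75
ee_pos: [0.4876, 0.1581, 0.273]
eef_rot: [-0.019, 1.0, 0.001, 0.001]
ft_force: [0.4, 0.2, -0.8]
width: 0.0869
grip_force: 0.0
```

View pics/s3.png

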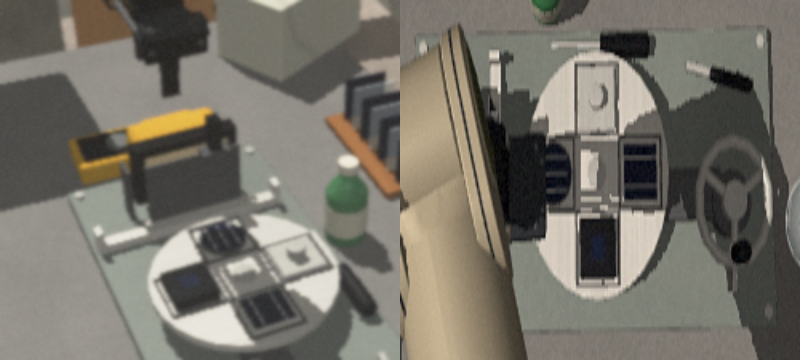

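The shutter blade is back at (150–240,185), which is its starting place. The round cell is at the station and the crank is at its pointer, so I'll hand in.

```bash
python3 -c "
from bench import r
print(r.close_job())"
```

```text
the job is handed in; nothing more can be done
None
```

I handed the job in: two anticlockwise turns brought the round cell to the station with the crank back at its pointer, and the shutter was drawn to its stop, let go and closed again. I saw no bystander or turntable contact; the hand-in gave no verdict.

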